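# Shut the toiletry case and snap its lever latch over

## Task

Shut the blue toiletry case: push its half-open white lid down until it is fully closed, and only then push the red latch lever over its centre so that it snaps down across the lid and stays there. Only push with the fingers, nothing is to be picked up; the compact mirror stays in the case, and the saucer, bottle and hairbrush on the green tray are left undisturbed.

Things in the scene. Friction and masses are not known exactly. Their poses are not given: they have to be found in the camera images.
- case: Blue open-topped toiletry case, fixed to the table, 130 (x) x 180 (y) x 75 mm high, walls and floor 4 mm. Origin: centre of its underside, on the table. Its +x axis points from the front (latch side) to the rear (hinge side); z up. The lid's hinge line runs along its y at x = +65, z = 75 mm. A steel latch bracket, at most 50 mm wide along y and up to 98 mm high, stands on the front from x = -65 to -103 mm at y = 0.
- lid (a joint): Angle of the white lid in rad: 0 fully closed (lying on the rim, its top face at 83 mm above the table), growing as it opens, at most 1.7. It starts between 0.45 and 1.0. The lid is a flat plate of 132 x 182 x 8 mm with no handle; its stiff hinge leaves it where it is let go, and pressing down at its middle takes about 1 to 3 N.
- lid_edge (a point): Middle of the lid's free (front) edge, on its upper face, 130 mm from the hinge line. With the lid at 1.0 rad it stands about 190 mm above the table, over the middle of the case; the lid is pressed down on its outer (upper) face, between this edge and the hinge.
- latch (a joint): Angle of the red latch lever in rad. 0: open, leaning forward (towards the case's -x, away from the lid) 0.45 rad from upright. It swings about the case's y axis at x = -87, y = 0, z = 90 mm of the case frame, towards the case's +x; upright at 0.45, over centre at about 0.55, stop at 1.85, where it lies almost level, just above the lid. A spring drives it to the nearer stop from either side of centre; moving it takes about 1 to 2 N at the tip.
- latch_tip (a point): Centre of the red ball, 20 mm across, at the end of the latch lever (13 mm thick), 70 mm from its pivot. With the latch open it is 30 mm before the pivot (case -x) and 153 mm above the table.
- mirror: Round steel compact mirror, 70 mm across, 12 mm thick, lying on the floor of the case. Origin: centre of its underside.
- tray: Foot of the green plastic turntable tray, which stands beside the case on either side. The tray is a disc 260 mm across, its top 22 mm above the table, turning easily about the vertical. Origin: centre of its underside, on the table.
- saucer: White ceramic saucer, 100 mm across, 16 mm high, loose on the tray. Origin: centre of its underside.
- bottle: Orange bottle with a white push dispenser, 56 mm across, 139 mm high, loose and upright on the tray. Origin: centre of its underside.
- hairbrush: Wooden hairbrush, about 176 x 44 x 26 mm, loose on the tray, bristles down. Origin: on the underside near the middle; its x axis points to the head.
Mind the look-alikes: they are no part of the job. There is more than one size of the bottle; the one meant has the size given above.

How it is judged (in metres and radians):
On the way, in this order (a step that is already met when the one before it is completed fails the run):
1. the lid is pushed fully shut while the latch is still open (value of joint lid below 0.05 rad and value of joint latch below 0.3 rad), for 0.2 s.
2. the latch lever has snapped over to its closed stop (value of joint latch above 1.7 rad), for 0.2 s.
At the end, for the whole second after the job is handed in: The lid is closed (within 0.05 rad), the latch lever rests at its closed stop (above 1.7 rad), the mirror lies in the case within 30 mm of where it was, and saucer, bottle and hairbrush are within 20 mm of where they were, the bottle upright (value of joint lid below 0.05 rad and value of joint latch above 1.7 rad and z of mirror in the frame of case between -0.005 and 0.02 m and distance of mirror from where it was at the start of the episode below 0.03 m and distance of each of saucer, bottle, hairbrush from where it was at the start of the episode below 0.02 m and angle between bottle's own z axis and vertical below 0.2 rad); the robot touches nothing.
It fails at once if the latch lever is put over centre while the lid is not closed (value of joint latch above 0.6 rad and value of joint lid above 0.1 rad).
It fails at once if the saucer, bottle or hairbrush is picked up, knocked over or pushed more than 20 mm (distance of any of saucer, bottle, hairbrush from where it was at the start of the episode above 0.02 m or angle between bottle's own z axis and vertical above 0.5 rad).
It fails at once if the mirror is moved or lifted more than 30 mm (distance of mirror from where it was at the start of the episode above 0.03 m).
It also fails if it takes over 38 s, if anything falls off the work surface, if the arm or the gripper's body presses on something with over 40 N, if the wrist force passes 120 N, or if a joint passes its speed limit or range.

## Robot

A 6-joint arm with a two-finger parallel gripper is mounted at the origin on the work surface. World frame = base frame: x ahead of the robot, y to its left, z up, the work surface at z = 0. Lengths are in mm, angles in degrees, forces in N, time in s.
With the tool pointing down it reaches from about 350 to 850 mm from the base axis. Payload 8.1 kg.
Tool frame: the origin (TCP) lies at the very end of the fingers, on their centre line; the grasp point (between the pads) lies r.tcp_to_grasp behind it (r.tcp_to_grasp is the distance from the TCP to the grasp point, in mm); z points along the fingers, y is the line along which they close (so a half turn about z gives the same grasp; the last joint's range is limited). The gripper opens to 85 mm and grips with 20 to 120 N. Pads are 22 mm wide; open, the fingers measure 114 mm over their backs; the gripper's body (76 mm by 85 mm) begins 54 mm behind the grasp point. The pads swing forward as they close: fully open they stand 13 mm farther back than shut.
Start: joints at [71.368, 7.471, 85.268, -0, 87.261, -4.893], TCP at [142.483, 582.841, 231.292] pointing down, gripper open.
Joint ranges: [-169.43, 169.43], [-51.17, 129.36], [1.28, 143.12], [-76.62, 256.62], [0, 156.53], [-152.29, 152.29]. Speed limits (degrees/s): [136.94, 136.94, 159.86, 180, 180, 180].

## Interface

Orientations are given as [roll, pitch, yaw] about the fixed x, y, z axes, in that order (R = Rz(yaw) Ry(pitch) Rx(roll)).
In Python, from bench import r gives the robot as it stands.
- The arm moves only by the shell command python3 -m handwheel 'ROWS' [OPENING] [FORCE]. ROWS is JSON, a list of rows, each a list of 4 numbers: the shift along the tool's x, y, z in m, then the turn about the tool's z in degrees. A call has 1 to 10 rows; each row shifts and turns the commanded pose from where the row before left it, along the tool's axes as they then stand; what a row does not reach is not made up. A row lasts 1/10 s, in which the tool goes at most 50 mm and 8.59 degrees, less where a joint would pass 70% of its speed; a pose out of reach is approached as far as the arm can. A call is refused whole if a number of a shift passes 0.05 or a number of a turn 8.59, either way. A call with a gripper value outside its range is refused whole. OPENING is the finger opening in m, from 0 to 0.0854, set as the call begins (- or left out, the last holds). The fingers move at their own pace and stop on an object; FORCE is the grip in N (left out, the last holds). Time passes only in rows, so rows that do not move let the fingers close. It gives the time, the measured TCP pose, the force, the opening and the grip force at its end, in the units of the state.
- r.sense(): the state, without advancing time (a new reading comes with each control period).
- r.snapshot(name): name is "scene" or "top" or "wrist"; returns the picture (400x640x3 uint8, red, green, blue); there is no depth.
- r.camera_params(name): a dict with "fx", "fy", "cx", "cy" (pixels), "R" (3x3) and "t" (3): a world point X has camera coordinates R X + t; the wrist camera has in their place "mount" (4x4, takes a point from camera to tool coordinates, whose origin is the TCP and whose axes are the flange's). Camera axes: x right, y down, z forward; pixel columns grow to the right and rows downward; lengths in mm; the calibration is good to about 2 mm. The wrist camera is an equidistant fisheye: a pixel r from the principal point sees the ray r / f radians off the axis. A picture is of the moment at which its call begins: read the wrist's pose just before it. camera_params takes no time and is no camera call.
- r.hand_in(): hands the job in; it is judged then, once.
The state is a dict: "time": time; "joint_pos": joint angles; "qd": joint speeds; "joint_efforts": joint torques, N m; "tool_pos": TCP position; "tcp_rot": TCP orientation; "ft_force": force on the tool from outside, world axes, zero at the start; "wrist_torque": the same for the moment, N m; "finger_gap": finger opening in mm; "grip_force": force on a finger pad.
Only numpy, scipy, OpenCV 4.12 (cv2) and the standard library are available. Lean on these libraries where they do the work, as an engineer would, in place of code of your own. Each camera call takes 0.05 s, during which the arm holds its last target. There are 200 camera calls.

## Working session

There is one attempt and no reset: what is moved stays moved. The work goes in short steps, Python scripts to look and compute and a shell command to move; the robot and the scene stay as the last step left them, time stands still between calls to the robot, and variables do not carry over. Pictures are saved under pics/ and viewed, at most 10 in all, crops included, and the job is handed in when it is done.

```bash
mkdir -p pics
python3 - <<'E'
from bench import r
import cv2
s=r.sense();print(s['time'],s['tool_pos'],s['tcp_rot'],s['finger_gap'],r.tcp_to_grasp)
for n in("scene","top"):
    cv2.imwrite(f'pics/{n}0.png',r.snapshot(n)[:,:,::-1]);print(n,r.camera_params(n))
E
```

```text
0.0 [142.30874159 582.30154694 230.24748305] [-1.79892942e+02 -8.87292086e-03  1.66261869e+02] 85.22329741475404 18.700000000000003
scene {'fx': 398.1577333865311, 'fy': 398.1577333865311, 'cx': 317.1030478506818, 'cy': 204.86548842675256, 'R': array([[-0.63957141,  0.76867924, -0.00898006],
       [ 0.55127013,  0.45047431, -0.70226359],
       [-0.53577015, -0.45409815, -0.71186039]]), 't': array([ 326.1729108 , -190.91693076, 1037.75444614])}
top {'fx': 487.9025296918059, 'fy': 487.9025296918059, 'cx': 316.4446866004426, 'cy': 193.59330027733048, 'R': array([[-2.36822592e-02, -9.99719158e-01, -8.69210769e-04],
       [-9.95776128e-01,  2.36659842e-02, -8.87120294e-02],
       [ 8.87076861e-02, -1.23536194e-03, -9.96056936e-01]]), 't': array([   3.67988954,  505.86048959, 1066.15355815])}
```

View pics/scene0.png

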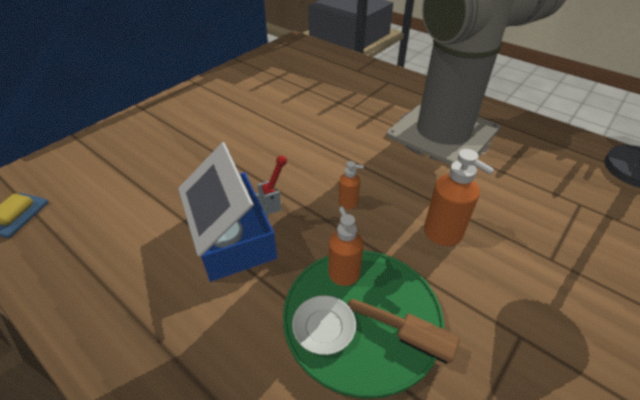

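View pics/top0.png

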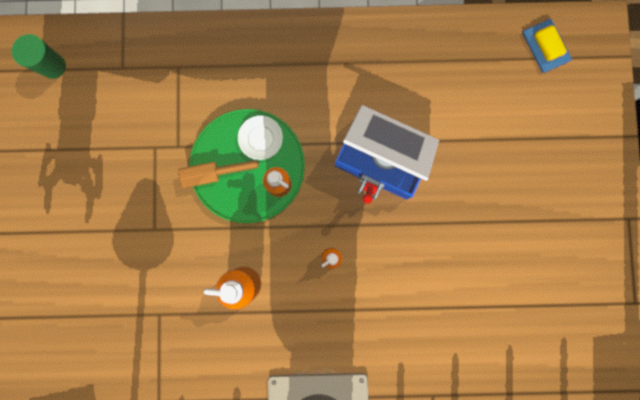

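The scene view shows the case at about (235,235), its lid half open and the red latch ball at (282,160). The top view shows the case at (385,155), the tray at (246,165) to its left (world +y), and the latch ball at (369,192). There are three bottles: on the tray at top (277,181), a small one at (332,259) and a large one at (236,290). The one on the tray is the one meant; all three are to be avoided. Next I'll enlarge the case for precise corners.

Run:
```python
import cv2,numpy as np
a=cv2.imread('pics/top0.png')[95:215,325:445];b=cv2.imread('pics/scene0.png')[140:285,170:300]
a=cv2.resize(a,None,fx=6,fy=6,interpolation=cv2.INTER_CUBIC)[:600];b=cv2.resize(b,None,fx=4,fy=4,interpolation=cv2.INTER_CUBIC)
cv2.imwrite('pics/topc.png',cv2.resize(cv2.imread('pics/top0.png')[100:210,325:450],None,fx=5,fy=5,interpolation=cv2.INTER_CUBIC));cv2.imwrite('pics/scenec.png',b)
```

```text
(no output)
```

View pics/topc.png

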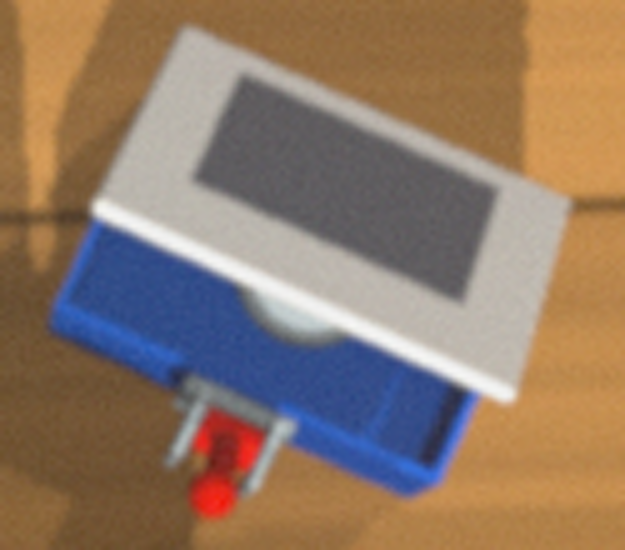

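View pics/scenec.png

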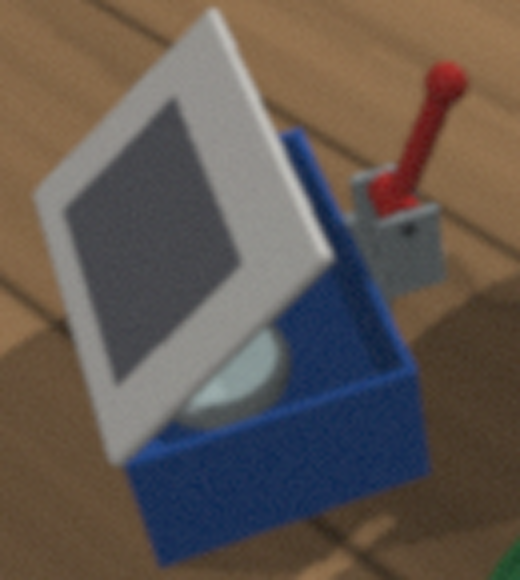

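```bash
cat > fit.py <<'E'
import numpy as np
from bench import r
from scipy.optimize import least_squares
C={n:r.camera_params(n) for n in("top","scene")}
def lid(u,v,w,a): # u from hinge to front, w normal
    return [65-u*np.cos(a)+w*np.sin(a)*1, v, 75+u*np.sin(a)+w*np.cos(a)]
def W(p,P):
    c,s=np.cos(p[2]),np.sin(p[2]);return np.array([p[0]+c*P[0]-s*P[1],p[1]+s*P[0]+c*P[1],P[2]])
def proj(n,X):
    c=C[n];q=np.array(c["R"])@X+c["t"];return np.array([c["fx"]*q[0]/q[2]+c["cx"],c["fy"]*q[1]/q[2]+c["cy"]])
E
python3 - <<'E'
from fit import *
obs=[]
def add(n,px,f):
    k,o=(5,(325,100)) if n=="top" else (4,(170,140))
    obs.append((n,(np.array(px)+.5)/k-.5+o,f))
L=lambda u,v:(lambda a:lid(u,v,8,a))
K=lambda *P:(lambda a:list(P))
add("top",(213,494),K(-117.4,0,153));add("top",(100,200),L(131,91));add("top",(523,388),L(131,-91));add("top",(187,28),L(-1,91));add("top",(572,203),L(-1,-91))
add("top",(56,308),K(-65,90,75))
add("scene",(446,82),K(-117.4,0,153));add("scene",(212,8),L(131,-91));add("scene",(328,256),L(131,91));add("scene",(36,195),L(-1,-91));add("scene",(113,462),L(-1,91))
add("scene",(160,566),K(65,90,0));add("scene",(430,472),K(-65,90,0));add("scene",(412,374),K(-65,90,75))
res=lambda p:np.concatenate([proj(n,W(p,f(p[3])))-px for n,px,f in obs])
s=least_squares(res,[550,-120,-.4,.7],loss='soft_l1');p=s.x
print(p,np.degrees(p[2]));print(np.round(res(p).reshape(-1,2),1))
np.save('p.npy',p)
for n,P in dict(ball=(-117.4,0,153),edge=lid(130,0,8,p[3])).items():print(n,W(p,P))
E
```

```text
[ 5.86791843e+02 -1.59254361e+02 -4.63384893e-01  6.57364256e-01] -26.549998659692033
[[-0.3  0.3]
 [-1.6  0.7]
 [-1.6  2.3]
 [-0.5 -0.9]
 [ 0.  -0.3]
 [-0.7  0.3]
 [-0.2 -0. ]
 [-0.5 -1.3]
 [-1.  -0.8]
 [-1.6 -1.1]
 [-1.7  0.3]
 [-0.4  0.2]
 [ 0.   0.1]
 [ 1.1 -1.2]]
ball [ 481.77230143 -106.77907343  153.        ]
edge [ 557.25357154 -144.49492407  160.76707002]
```

The fit is good to about 1–2 px: case at (587,-159), yaw -26.5°, lid about 0.66 rad. I'll raise the tool, shut the fingers and align with the case, so that tool x = -case x, tool y = case y, tool z = down.

```bash
cat > where.py <<'E'
import sys,json,numpy as np
from bench import r
from scipy.spatial.transform import Rotation as Ro
p=np.load('p.npy');s=r.sense()
R=Ro.from_euler('xyz',s['tcp_rot'],degrees=True).as_matrix();t=np.array(s['tool_pos'])
c=Ro.from_euler('z',p[2]).as_matrix();o=np.array([p[0],p[1],0])
print('t',round(s['time'],2),'case',np.round(c.T@(t-o),1),'rot',np.round(s['tcp_rot'],1),'F',np.round(s['ft_force'],1),'J',np.round(s['joint_pos'],0))
if len(sys.argv)>1:
    print('tool shift mm',np.round(R.T@(c@np.array(json.loads(sys.argv[1]))+o-t),1))
E
python3 -m handwheel '[[0,0,-0.04,6.4],[0,0,-0.04,6.4],[0,0,-0.02,0],[0,0,0,0]]' 0
python3 where.py '[-15,0,320]'
```

```text
time: 0.5
tool_pos: [142.9, 584.2, 335.7]
tcp_rot: [179.6, -0.1, 153.5]
ft_force: [-1.4, 0.0, 0.4]
finger_gap: 28.3
grip_force: 0.0
t 0.5 case [-729.4  466.7  335.7] rot [ 1.796e+02 -1.000e-01  1.535e+02] F [-1.4  0.   0.4] J [71.  6. 76.  0. 98.  8.]
tool shift mm [-714.3 -466.9   12. ]
```

```bash
for i in 1; do python3 -m handwheel '[[-0.026,-0.017,0,0],[-0.026,-0.017,0,0],[-0.026,-0.017,0,0],[-0.026,-0.017,0,0],[-0.026,-0.017,0,0],[-0.026,-0.017,0,0],[-0.026,-0.017,0,0],[-0.026,-0.017,0,0],[-0.026,-0.017,0,0],[-0.026,-0.017,0,0]]' 0; done
python3 where.py '[-15,0,320]'
```

```text
time: 1.5
tool_pos: [299.1, 313.1, 329.5]
tcp_rot: [-179.9, -0.1, 153.5]
ft_force: [-0.5, -0.5, 0.8]
finger_gap: 0.1
grip_force: 0.0
t 1.5 case [-468.5  294.   329.5] rot [-1.799e+02 -1.000e-01  1.535e+02] F [-0.5 -0.5  0.8] J [ 40. -20. 100.  -0.  99. -24.]
tool shift mm [-453.3 -294.3    9.8]
```

```bash
python3 -m handwheel '[[-0.026,-0.017,0,0],[-0.026,-0.017,0,0],[-0.026,-0.017,0,0],[-0.026,-0.017,0,0],[-0.026,-0.017,0,0],[-0.026,-0.017,0,0],[-0.026,-0.017,0,0],[-0.026,-0.017,0,0],[-0.026,-0.017,0,0],[0,0,0,0]]' 0
python3 where.py '[-15,0,320]'
```

```text
time: 2.5
tool_pos: [440.6, 70.4, 329.2]
tcp_rot: [-179.9, -0.1, 153.3]
ft_force: [-0.1, -0.2, 0.2]
finger_gap: -0.1
grip_force: 0.0
t 2.5 case [-233.4  140.1  329.2] rot [-1.799e+02 -1.000e-01  1.533e+02] F [-0.1 -0.2  0.2] J [  3. -18.  99.  -0.  99. -61.]
tool shift mm [-218.9 -139.4    9.1]
```

```bash
python3 -m handwheel '[[-0.027,-0.0174,0,0],[-0.027,-0.0174,0,0],[-0.027,-0.0174,0,0],[-0.027,-0.0174,0,0],[-0.027,-0.0174,0,0],[-0.027,-0.0174,0,0],[-0.027,-0.0174,0.02,0],[-0.027,-0.0174,0.04,0],[0,0,0.04,0],[0,0,0,0]]' 0
python3 where.py '[-15,0,160]'
```

```text
time: 3.5
tool_pos: [566.5, -145.7, 223.3]
tcp_rot: [-179.9, -0.8, 153.4]
ft_force: [-1.5, 1.6, -1.2]
finger_gap: 0.0
grip_force: 0.0
t 3.5 case [-24.2   3.  223.3] rot [-179.9   -0.8  153.4] F [-1.5  1.6 -1.2] J [-19.   6.  88.   0.  87. -83.]
tool shift mm [-10.2  -2.9  63.2]
```

```bash
python3 -m handwheel '[[-0.006,-0.002,0.02,0],[0,0,0.02,0],[0,0,0,0],[0,0,0,0]]' 0
python3 where.py '[-15,0,160]'
python3 - <<'E'
from bench import r
import cv2
a=r.snapshot("scene")[110:290,150:390,::-1]
cv2.imwrite('pics/s1.png',cv2.resize(a,None,fx=3,fy=3,interpolation=cv2.INTER_CUBIC))
E
```

```text
time: 3.9
tool_pos: [575.4, -150.9, 193.7]
tcp_rot: [180.0, 0.0, 153.5]
ft_force: [-0.3, 0.1, 0.9]
finger_gap: 0.1
grip_force: 0.0
t 3.9 case [-14.    2.4 193.7] rot [180.    0.  153.5] F [-0.3  0.1  0.9] J [-20.   8.  89.   0.  83. -83.]
tool shift mm [ 1.1 -2.4 33.7]
```

View pics/s1.png

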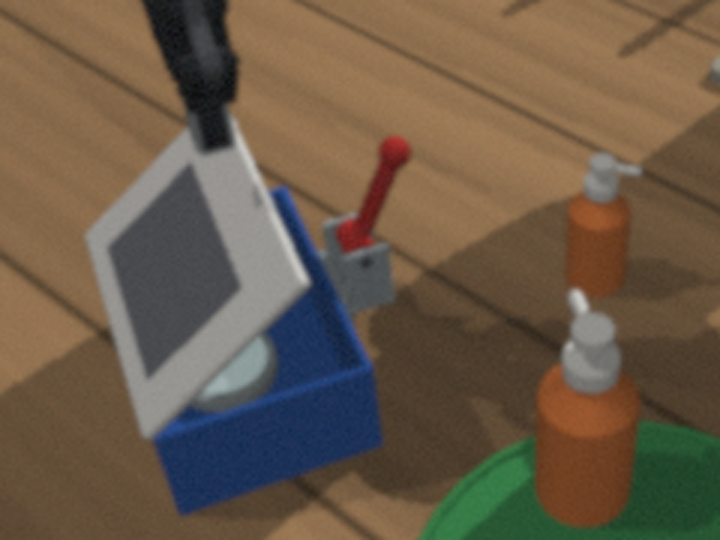

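The fingertip (at (212,140) in the crop) hangs over the lid's front-middle, well clear of the lever. Pressing down.

```bash
python3 -m handwheel '[[0,-0.002,0.02,0],[0,0,0.015,0],[0,0,0.012,0],[0,0,0.012,0],[0,0,0.012,0],[0,0,0.012,0],[0,0,0.01,0],[0,0,0,0]]' 0
python3 where.py '[-15,0,83]'
```

```text
time: 4.75
tool_pos: [573.1, -153.0, 97.0]
tcp_rot: [-180.0, -0.2, 153.5]
ft_force: [0.5, 0.1, -0.1]
finger_gap: 0.0
grip_force: 0.0
t 4.75 case [-15.1  -0.5  97. ] rot [-180.    -0.2  153.5] F [ 0.5  0.1 -0.1] J [-20.  12.  94.   0.  74. -83.]
tool shift mm [-0.1  0.6 14. ]
```

```bash
python3 -m handwheel '[[0,0,0.006,0],[0,0,0.004,0],[0,0,0.003,0],[0,0,0.001,0],[0,0,0,0],[0,0,0,0]]' 0
python3 where.py '[-15,0,83]'
```

```text
time: 5.35
tool_pos: [574.4, -153.5, 85.5]
tcp_rot: [-180.0, 0.0, 153.5]
ft_force: [0.1, -0.5, 0.7]
finger_gap: 0.1
grip_force: 0.0
t 5.35 case [-13.6  -0.4  85.5] rot [-180.     0.   153.5] F [ 0.1 -0.5  0.7] J [-20.  13.  95.  -0.  72. -83.]
tool shift mm [1.4 0.4 2.5]
```

```bash
python3 -m handwheel '[[0,0,0.002,0],[0,0,0.002,0],[0,0,0.001,0],[0,0,0.001,0],[0,0,0,0]]' 0
python3 where.py '[-15,0,83]'
```

```text
time: 5.85
tool_pos: [574.8, -153.6, 82.7]
tcp_rot: [-180.0, 0.1, 153.5]
ft_force: [-13.0, 3.8, 26.1]
finger_gap: 0.1
grip_force: 13.1
t 5.85 case [-13.3  -0.3  82.7] rot [-1.800e+02  1.000e-01  1.535e+02] F [-13.    3.8  26.1] J [-20.  13.  95.  -0.  72. -83.]
tool shift mm [ 1.7  0.3 -0.3]
```

Firm stop at 83 mm (26 N), so the lid is shut. I'll hold, lift, and go round over the latch ball to its front.

```bash
python3 -m handwheel '[[0,0,0,0],[0,0,0,0],[0,0,-0.01,0],[0,0,-0.03,0],[0,0,-0.04,0],[0,0,-0.04,0],[0,0,-0.03,0],[0,0,0,0]]' 0
python3 where.py '[-160,0,225]'
python3 - <<'E'
from bench import r
import cv2
a=r.snapshot("scene")[110:290,150:390,::-1]
cv2.imwrite('pics/s2.png',cv2.resize(a,None,fx=3,fy=3,interpolation=cv2.INTER_CUBIC))
E
```

```text
time: 6.65
tool_pos: [577.1, -154.5, 235.8]
tcp_rot: [179.9, 0.6, 153.5]
ft_force: [-0.1, -0.9, 0.8]
finger_gap: 0.2
grip_force: 0.0
t 6.65 case [-10.8  -0.  235.8] rot [179.9   0.6 153.5] F [-0.1 -0.9  0.8] J [-20.   6.  86.  -0.  87. -83.]
tool shift mm [1.493e+02 1.000e-01 9.300e+00]
```

View pics/s2.png

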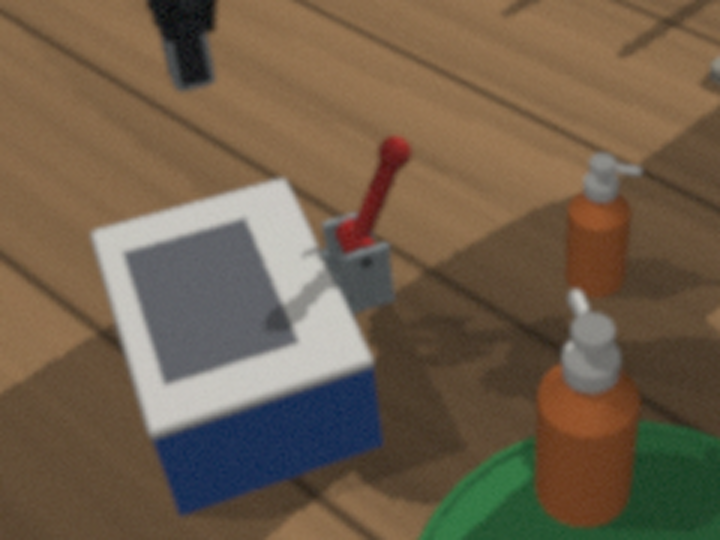

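The lid lies flat and the lever is still open (ball at crop (395,150)). Going round to the front at height.

```bash
python3 -m handwheel '[[0.03,0,0,0],[0.03,0,0,0],[0.03,0,0,0],[0.03,0,0,0],[0.028,0,0,0],[0,0,0,0],[0,0,0.03,0],[0,0,0.03,0],[0,0,0.02,0],[0,0,0,0]]' 0
python3 where.py '[-155,0,142]'
```

```text
time: 7.7
tool_pos: [439.3, -86.6, 144.8]
tcp_rot: [-179.9, -0.4, 153.5]
ft_force: [-0.7, 0.1, -0.0]
finger_gap: -0.1
grip_force: 0.0
t 7.7 case [-164.5   -1.   144.8] rot [-179.9   -0.4  153.5] F [-0.7  0.1 -0. ] J [-18. -13. 114.  -0.  79. -81.]
tool shift mm [-9.5  1.   2.7]
```

```bash
python3 -m handwheel '[[-0.012,0.001,0,0],[-0.012,0,0,0],[-0.012,0,0,0],[-0.012,0,0,0],[-0.012,0,0,0],[-0.012,0,0,0],[-0.012,0,0,0],[-0.006,0,0,0],[0,0,0,0],[0,0,0,0]]' 0
python3 where.py
python3 - <<'E'
from bench import r
import cv2
a=r.snapshot("scene")[110:290,150:390,::-1]
cv2.imwrite('pics/s3.png',cv2.resize(a,None,fx=3,fy=3,interpolation=cv2.INTER_CUBIC))
E
```

```text
time: 8.7
tool_pos: [522.7, -126.6, 149.4]
tcp_rot: [-180.0, -0.0, 153.5]
ft_force: [-1.0, -0.3, 0.5]
finger_gap: 0.2
grip_force: 0.0
t 8.7 case [-71.9   0.6 149.4] rot [-180.    -0.   153.5] F [-1.  -0.3  0.5] J [-19.   1. 101.   0.  78. -83.]
```

View pics/s3.png

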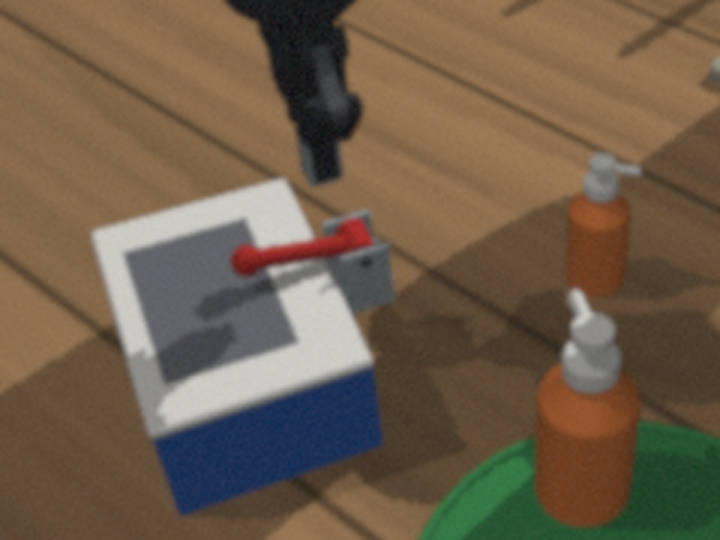

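The lever has gone over, with its ball at crop (246,260). I'll lift clear, work out the angle from the ball's pixel, and look once more.

```bash
python3 -m handwheel '[[0,0,-0.02,0],[0,0,-0.03,0],[0,0,-0.03,0],[0,0,0,0],[0,0,0,0]]' 0
python3 - <<'E'
from fit import *
import cv2
p=np.load('p.npy')
for q in (1.5,1.6,1.7,1.8,1.85):
    a=q-.45;print(q,proj("scene",W(p,[-87+70*np.sin(a),0,90+70*np.cos(a)])))
im=r.snapshot("scene");h=cv2.cvtColor(im,cv2.COLOR_RGB2HSV)
m=((h[...,0]<6)|(h[...,0]>174))&(h[...,1]>190)&(h[...,2]>70);m[:, :200]=0;m[:,290:]=0;m[:150]=0;m[230:]=0
y,x=np.nonzero(m);k=x<x.min()+8;print(x.min(),x[k].mean(),y[k].mean())
cv2.imwrite('pics/s4.png',im[:,:,::-1])
E
```

```text
time: 9.25
tool_pos: [523.1, -126.6, 230.3]
tcp_rot: [180.0, 0.1, 153.5]
ft_force: [-1.1, 0.3, -0.2]
finger_gap: 0.2
grip_force: 0.0
1.5 [234.25061442 185.6247149 ]
1.6 [233.08047631 188.66364255]
1.7 [232.29070774 191.68741999]
1.8 [231.88413093 194.66184096]
1.85 [231.82405088 196.12031424]
230 233.5 196.75
```

View pics/s4.png

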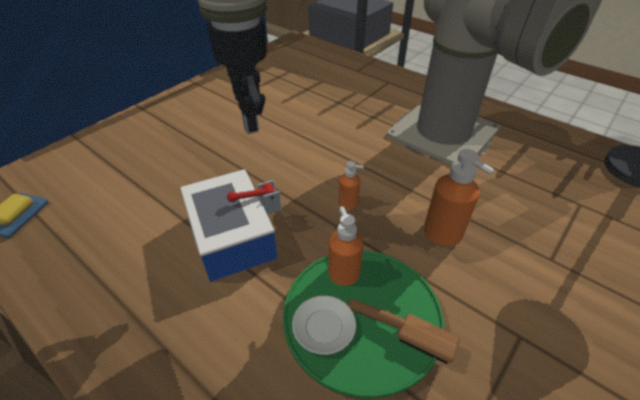

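The ball at (232,196) matches a latch angle of 1.85 rad. The lid is flat, the tray items look unmoved, and the arm is clear. Handing in.

```bash
python3 -c "
from bench import r
print(r.hand_in())"
```

```text
the job is handed in; nothing more can be done
None
```

The lid is shut and the latch has snapped to its closed stop (about 1.85 rad by camera). The tray items look unmoved, and I handed the job in at about 9.3 s; no verdict came back, and the mirror can't be seen under the closed lid.

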